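Scan a reagent cassette and hover it over its slot

ROBOT

A 6-joint arm with a two-finger parallel gripper is mounted at the origin on the work surface. World frame = base frame: x ahead of the robot, y to its left, z up, the work surface at z = 0. Lengths are in mm, angles in rad, forces in N, time in s.
With the tool pointing down it reaches from about 350 to 975 mm from the base axis. Payload 7.1 kg.
Tool frame: the origin (TCP) lies at the very end of the fingers, on their centre line; the grasp point (between the pads) lies 19 mm behind it; z points along the fingers, y is the direction in which the jaws open and shut (so a half turn about z gives the same grasp; the last joint's range is limited). The gripper opens to 88 mm and grips with 3 to 60 N. Pads are 20 mm wide; open, the fingers measure 115 mm over their backs; the gripper's body (75 mm by 178 mm) begins 61 mm behind the grasp point.
Start: joints at [-1.291, 0.423, 1.63, -0, 1.089, -0.019], TCP at [184.001, -597.284, 222.675] pointing down, gripper open.
Joint ranges: [-3, 3], [-0.9, 2.11], [0.09, 2.58], [-1.31, 4.45], [0.11, 2.69], [-2.54, 2.54]. Speed limits (rad/s): [2.39, 2.39, 3.01, 3.14, 3.14, 3.14].

INTERFACE

Orientations are given as a rotation vector (axis times angle).
In Python, from workcell import monitor, vision, order, find_in, regions_of, place_of gives the robot as it stands. The module is installed in compiled form; this text tells all that it offers.
- The arm moves only by the tool carry_out, never from a script. Its argument "targets" is a list of rows, each a list of 3 entries, a list of its own where there are three numbers: the turn, a rotation vector about the world's x, y, z in degrees, then the shift along the world's x, y, z in mm, then the finger opening in mm, from 0 to 87.8. In form: [[[rx, ry, rz], [x, y, z], hand], ...]. A call has 1 to 10 rows; each row is the pose to reach, as a shift and turn from the pose commanded when the call began; what a row does not reach only later rows make up. A row lasts 1/12 s, in which the tool goes at most 41.7 mm and 7.16 degrees, less where a joint would pass 70% of its speed; a pose out of reach is approached as far as the arm can. A call with a gripper value outside its range is refused whole. The fingers move at their own pace and stop on an object; the grip force is fixed at half the most. Time passes only in rows, so rows that repeat a pose let the fingers close. It gives the time, the measured TCP pose, the force and the opening at its end, in the units of the state.
- monitor.get_obs(): the state, without advancing time (a new reading comes with each control period).
- vision.get_image(name): name is "scene" or "top" or "wrist"; returns the picture (480x640x3 uint8, red, green, blue); there is no depth.
- vision.camera_model(name): a dict with "K" (3x3 intrinsics, pixels), "rvec" (rotation vector, rad) and "tvec" (3), from world to camera coordinates, as OpenCV has them. Camera axes: x right, y down, z forward; pixel columns grow to the right and rows downward; lengths in mm; the calibration is good to about 2 mm. A picture is of the moment at which its call begins: read the wrist's pose just before it. camera_model takes no time and is no camera call; for the wrist camera it gives the pose at the moment of the call.
- order.close_job(): hands the job in, once; it reports no verdict.
Trained networks look in the newest picture that a camera, given by its name, has taken for a name from the list of things; names that differ only in an ending like _2 or _b are one class to them, and where a whole thing is asked for, a point or a joint stands for the part that bears it (a point fixed in the world has none). Each returns a list of dicts, best first, with "confidence" (0 to 1); they miss things now and then, are a little off and sometimes report something else, mostly with a low value. They report only what shows in the picture. A call takes as long as a camera call. They do not tell look-alikes from the thing itself.
- find_in(query, camera): "point" ([x, y, z] in mm, in the coordinates of the camera as it stood for that picture, good to about 4 mm: the middle of the surface that is visible of it).
- regions_of(query, camera): "mask" (480x640 bool, what is visible of it).
- place_of(query, camera): "point" ([x, y, z] in mm, in the coordinates of the camera as it stood for that picture, good to about 4 mm: a listed point, or the origin of a listed thing).
The state is a dict: "t": time; "qpos": joint angles; "qvel": joint speeds; "joint_torque": joint torques, N m; "ee_pos": TCP position; "orientation": TCP orientation; "ft_force": force on the tool from outside, world axes, zero at the start; "moment": the same for the moment, N m; "width": finger opening in mm.
Only numpy, scipy, OpenCV 4.12 (cv2) and the standard library are available. Lean on these libraries where they do the work, as an engineer would, in place of code of your own. Each camera call takes 0.05 s, during which the arm holds its last target.

TASK

Pick up the white reagent cassette with the red caps and, keeping it upright, show its two coloured labels to the code reader's red window, first the green, then the yellow, each facing the window squarely, centred on it, about 25 mm away and held still there for a second. Then carry it clear over the tube rack to the reagent tray and stop with it hovering upright, centred and squared, about 15 mm above the empty slot with the green frame, yellow label at the frame's yellow end, ready to be lowered in. Finish while still holding it there, touching nothing with it and leaving everything else where it is.

Things in the scene. Friction and masses are not known exactly. Their poses are not given: they have to be found in the camera images.
- cassette_center (a point): middle of the white reagent cassette with two red caps, a loose upright box on the table, about 0.25 kg: 70 mm long (x), 40 mm wide (y), 105 mm tall (flat-sided body 92 mm, then caps 13 mm high). This point is 50 mm above its underside; z up. Grip across the 40 mm width, pads centred about 78 mm above the underside, above the labels: yellow on the +x end, green on the +y side
- label_green (a point): centre of the cassette's green label (46 x 28 mm) on its broad +y side: 20 mm from the cassette's middle, 30 mm above its underside; axes as the cassette's
- label_yellow (a point): centre of the cassette's yellow label (28 x 28 mm) on its narrow +x end: 35 mm from the cassette's middle, 30 mm above its underside; axes as the cassette's
- cassette: the white cassette itself, origin at the middle of its underside, axes as above
- window (a point): centre of the dark red window (50 wide, 26 high) of the code reader, 71 mm above the table, on the face turned roughly to the robot; x points into the reader (the free space in front is -x), y along the window, z up. A label faces the window when its outward side points along this +x
- reader: the code reader, fixed: a grey head 70 x 70 mm, from 48 to 90 mm above the table, on a stem and a black foot 90 x 90 mm, 12 mm high; a red strip on its top runs along the window's edge. Origin on the table under the head's middle, 35 mm behind the window; the foot reaches 35 mm in front of the origin, 55 mm behind it; axes as the window's
- slot (a point): middle of the mouth of the empty slot, level with the top of the coloured frame, 58 mm above the table; x runs along the slot to the frame's yellow end, z up. Slot 73 x 43 mm
- slot_frame: the flat frame round the empty slot, fixed on the tray: green with its +x end yellow, 85 x 54 mm, 3 mm high; origin in its middle at its underside; axes as the slot's
- bay: the white reagent tray with teal foot, fixed: 110 mm (x) x 200 mm (y) x 55 mm high, three slots side by side 60 mm apart along y, all lengthwise along x; any of the three may be the empty one. Origin at the middle of its underside
- neighbour_a: beige cassette of the same size standing in one of the other slots of the tray; its top is 115 mm above the table; origin in the middle of its underside, 10 mm above the table. Leave alone
- neighbour_b: grey-blue cassette of the same size standing in one of the other slots, top 115 mm above the table; origin in the middle of its underside, 10 mm above the table. Leave alone
- rack: blue tube rack full of capped tubes, loose, 0.7 kg, 220 mm (x) x 56 mm (y), 111 mm high over the caps, standing between reader and tray; origin in the middle of its underside. Leave alone
- tip_box: grey pipette-tip box with teal lid, loose, 120 x 85 x 63 mm; origin in the middle of its underside. Leave alone
- buffer: white buffer bottle, loose, 64 mm across, 150 mm high; origin in the middle of its underside. Leave alone
- specimen: small clear jar with yellow lid, loose, 56 mm across, 70 mm high; origin in the middle of its underside. Leave alone
- timer: flat white timer, loose, 65 x 65 x 20 mm; origin in the middle of its underside. Leave alone
Mind the look-alikes: they are no part of the job. Several things look just like the reader: the one meant starts farthest to the robot's left.

How it is judged:
By the outcome, as a careful person would: the job done as asked, in the order asked, and still so for the second after the job is handed in, while the arm keeps its last pose, push and grip.
It also fails if it takes over 51 s, if anything falls off the work surface, if the arm or the gripper's body presses on something with over 40 N, if the wrist force passes 120 N, or if a joint passes its speed limit or range.

## Working session

There is one attempt and no reset: what is moved stays moved. The work goes in short steps, Python scripts to look and compute and a tool call to move; the robot and the scene stay as the last step left them, time stands still between calls to the robot, and variables do not carry over. Pictures are saved under pics/ and viewed, and the job is handed in when it is done.

Besides the shell and the picture viewer there is one more tool, called by a JSON object that holds its "name" and its "arguments", one argument or row to a line. carry_out: Moves the arm, as the interface text tells. Its arguments: {"type":"object","properties":{"targets":{"type":"array","items":{"type":"array"}}},"required":["targets"]}

```bash
mkdir -p pics; python3 - <<'E'
from workcell import monitor, vision
import cv2,numpy as np
o=monitor.get_obs();print(o)
for n in ("scene","top","wrist"):
    im=vision.get_image(n);cv2.imwrite(f"pics/{n}0.png",im[:,:,::-1])
    m=vision.camera_model(n);print(n,m)
E
```

```text
{'t': 0.0, 'qpos': array([-1.29103169e+00,  4.23845666e-01,  1.63070121e+00, -2.53540180e-05,
        1.08860276e+00, -1.90228863e-02]), 'qvel': array([0.00165122, 0.0001978 , 0.00113495, 0.00138615, 0.00137837,
       0.00037002]), 'joint_torque': array([-7.81182134e-04, -5.44610167e+01, -2.73664784e+01,  6.44418737e-02,
        2.28663313e-02, -8.43858470e-05]), 'ee_pos': array([ 183.82348746, -596.76168529,  221.89428788]), 'orientation': array([-3.10507355e+00, -4.67379419e-01,  3.52742780e-04]), 'ft_force': array([ 0.30041136, -0.94705556, -0.06498763]), 'moment': array([-0.03216363, -0.01967875, -0.05706767]), 'width': 87.70196282808588}
scene {'K': array([[449.4962246 ,   0.        , 319.80778448],
       [  0.        , 449.4962246 , 239.07829784],
       [  0.        ,   0.        ,   1.        ]]), 'rvec': array([ 1.80228939,  1.58662072, -0.73222268]), 'tvec': array([ -66.37612475, -298.98606324, 1649.02060173])}
top {'K': array([[547.06314083,   0.        , 319.85424151],
       [  0.        , 547.06314083, 237.85654096],
       [  0.        ,   0.        ,   1.        ]]), 'rvec': array([ 2.0995184 , -2.16501153,  0.16623279]), 'tvec': array([   6.22973177,  543.89355721, 1225.84727862])}
wrist {'K': array([[368.75878697,   0.        , 315.1097377 ],
       [  0.        , 368.75878697, 245.89515163],
       [  0.        ,   0.        ,   1.        ]]), 'rvec': array([-2.33546517,  1.72280698,  0.24854826]), 'tvec': array([-624.97771708,  -35.45193222,  389.71034256])}
```

View pics/top0.png

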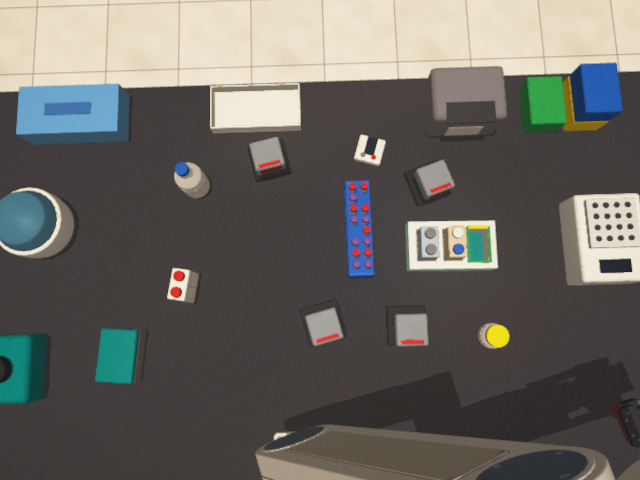

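View pics/scene0.png

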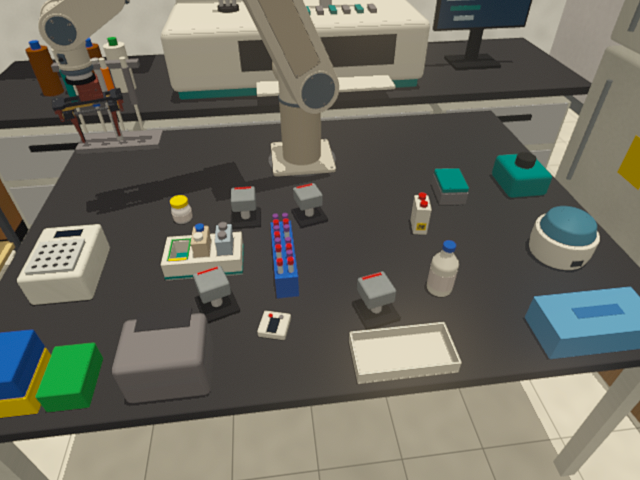

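View pics/wrist0.png

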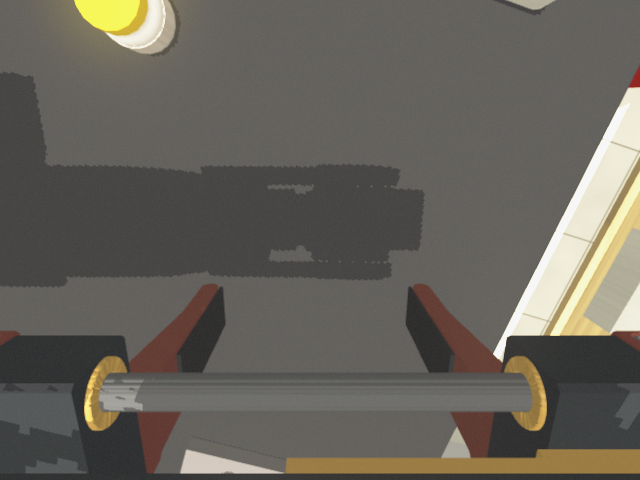

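The top view shows four reader look-alikes, at pixels (268,158), (433,180), (323,325) and (411,329). Image left is the robot's left (+y), so (268,158) should be the one meant. I'll confirm that in world coordinates. The cassette is at about (183,285), the empty green-framed slot at (480,245), and the rack at (360,228).

```bash
cat > h.py <<'E'
from workcell import monitor, vision, order, find_in, regions_of, place_of
import cv2,numpy as np
from scipy.spatial.transform import Rotation as R
np.set_printoptions(precision=1,suppress=True)
def w(cam,p,m=None):
    m=m or vision.camera_model(cam); return R.from_rotvec(m['rvec']).inv().apply(np.array(p)-m['tvec'])
def px(cam,p):
    m=vision.camera_model(cam); return cv2.projectPoints(np.array(p,float).reshape(-1,3),m['rvec'],m['tvec'],m['K'],None)[0].reshape(-1,2)
def back(cam,uv,z):
    m=vision.camera_model(cam); Rm=R.from_rotvec(m['rvec']); c=-Rm.inv().apply(m['tvec'])
    uv=np.array(uv,float).reshape(-1,2)
    d=Rm.inv().apply(np.c_[uv,np.ones(len(uv))]@np.linalg.inv(m['K']).T)
    return c+d*((z-c[2])/d[:,2])[:,None]
E
python3 - <<'E'
from h import *
for cam in ("top","scene"):
    im=vision.get_image(cam)
    for q in ("cassette","window","reader","slot","slot_frame","bay","rack","label_green","label_yellow","cassette_center"):
        for d in place_of(q,cam):
            if d['confidence']>.2:
                p=w(cam,d['point']);print(cam,q,round(d['confidence'],2),p,px(cam,p)[0])
    big=cv2.resize(im[110:310,140:320],None,fx=4,fy=4,interpolation=cv2.INTER_CUBIC)[:600,:720]
    if cam=="top": cv2.imwrite("pics/topcrop.png",cv2.resize(im[120:310,150:310],None,fx=3,fy=3,interpolation=cv2.INTER_CUBIC)[:,:,::-1])
    if cam=="top": cv2.imwrite("pics/bay.png",cv2.resize(im[160:300,330:510],None,fx=4,fy=4,interpolation=cv2.INTER_CUBIC)[:,:,::-1])
    if cam=="scene": cv2.imwrite("pics/scenecrop.png",cv2.resize(im[180:330,340:480],None,fx=4,fy=4,interpolation=cv2.INTER_CUBIC)[:,:,::-1])
print(monitor.get_obs()['t'])
E
```

```text
top window 0.91 [307.5 -19.6  73. ] [327.1 341.6]
top window 0.89 [ 637.6 -289.1   72. ] [439.7 191.9]
top window 0.85 [ 297.4 -201.9   68.7] [409.9 343.6]
top window 0.82 [703.1 101.   69.2] [269.8 170.1]
top reader 0.93 [ 333.2 -207.7    0.6] [407.1 327.2]
top reader 0.9 [341.6 -14.1   1.3] [324.2 326.1]
top reader 0.8 [ 667.8 -278.     3.2] [428.5 186.9]
top slot 0.61 [ 518.1 -376.1   58.8] [480.1 243. ]
top slot_frame 0.69 [ 513.9 -373.1   57.4] [478.7 244.9]
top slot_frame 0.34 [444.6 308.4  -3.3] [187.5 286.4]
top bay 0.92 [ 518.  -312.1    0.9] [446.5 247.6]
top bay 0.48 [440.9 305.4  50.1] [183.  286.2]
top rack 0.56 [561.1 -96.7  -1.2] [355.6 232.8]
top label_green 0.82 [447.7 331.   32.2] [174.  284.2]
top label_yellow 0.55 [480.8 304.2  29. ] [186.  269.8]
top cassette_center 0.71 [443.3 304.5  52.1] [183.2 285.1]
scene cassette 0.68 [740.  106.9   2.6] [373.5 308.2]
scene cassette 0.48 [ 306.8 -397.     3.4] [182.3 216.6]
scene window 0.96 [309.5 -17.9  69.8] [304.7 189.9]
scene window 0.93 [704.9  98.8  69.4] [369.2 279.3]
scene window 0.61 [ 636.7 -290.3   71. ] [206.9 
[... 247 characters left out ...]
273.8    3.4] [217.4 302.1]
scene slot 0.62 [ 518.8 -374.2   56.7] [178.5 249. ]
scene slot_frame 0.74 [ 518.7 -370.6   58.1] [179.8 248.5]
scene bay 0.56 [ 519.6 -315.    -2.3] [205.1 263.3]
scene bay 0.53 [ 517.5 -251.9   12.4] [227.6 256.8]
scene bay 0.48 [481.1 300.7  30.3] [421.  226.6]
scene rack 0.6 [566.1 -99.2   1.2] [284.8 267. ]
scene label_green 0.93 [449.  322.5  33.5] [425.2 218.3]
scene label_green 0.51 [739.2 106.    2.7] [373.1 308. ]
scene label_green 0.32 [ 308.3 -393.7   -2.3] [183.7 218.3]
scene label_yellow 0.87 [477.4 296.6  31.6] [419.3 225.6]
scene label_yellow 0.35 [ 762.5 -136.4   -0.6] [274.7 326.6]
scene cassette_center 0.82 [447.4 306.8  50.6] [420.7 213.8]
1.25
```

View pics/topcrop.png

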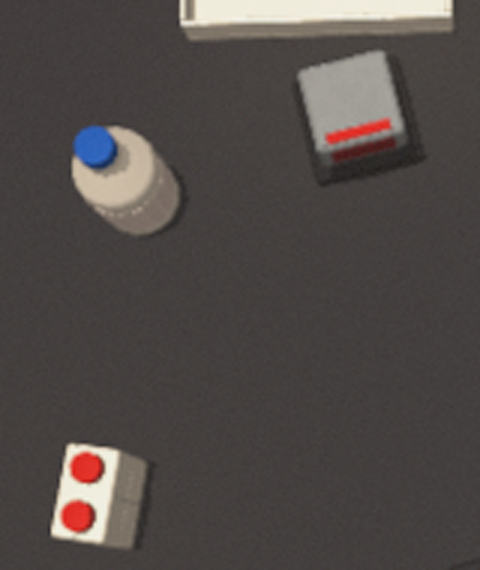

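View pics/bay.png

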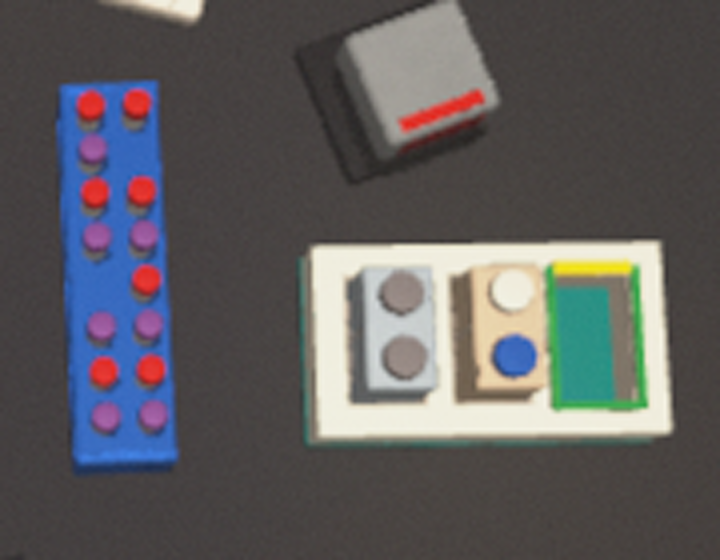

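View pics/scenecrop.png

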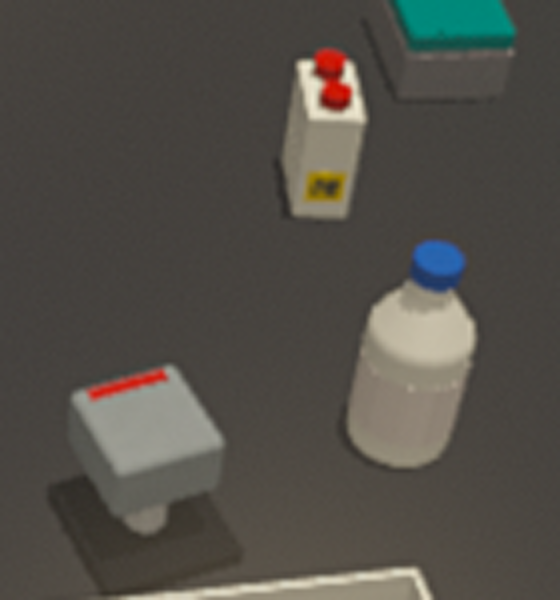

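The world coordinates put (268,158) at y≈+100, ahead of the others at -19, -202 and -289. The crop shows that one with its red strip and window on the robot-facing side. Next I'll refine poses and yaws by fitting silhouettes.

```bash
cat > fit.py <<'E'
from h import *
from scipy.optimize import minimize
def box(lx,ly,z0,z1,ox=0,oy=0):
    return np.array([[ox+a*lx/2,oy+b*ly/2,z] for a in(-1,1) for b in(-1,1) for z in(z0,z1)])
S=4
def render(hulls,p,m,shape=(480,640)):
    # soft antialiased silhouette
    c,s=np.cos(p[2]),np.sin(p[2]); out=np.zeros(shape,np.float32)
    img=np.zeros((shape[0],shape[1]),np.uint8)
    for h in hulls:
        q=h.copy(); q[:,0]=c*h[:,0]-s*h[:,1]+p[0]; q[:,1]=s*h[:,0]+c*h[:,1]+p[1]
        uv=cv2.projectPoints(q,m['rvec'],m['tvec'],m['K'],None)[0].reshape(-1,2).astype(np.float32)
        hu=cv2.convexHull(uv)
        cv2.fillConvexPoly(img,np.round(hu*256).astype(np.int32),255,cv2.LINE_AA,8)
    return img/255.
def fit(hulls,p0,views,verbose=True):
    # views: list of (mask,camera model)
    def cost(p):
        q=np.array([p[0],p[1],p[2]/50]); return sum(np.abs(render(hulls,q,m)-k).sum()/k.sum() for k,m in views)
    best=None
    for y in np.radians([-10,-4,4,10]):
        x0=np.array([p0[0],p0[1],(p0[2]+y)*50])
        r=minimize(cost,x0,method='Nelder-Mead',options=dict(initial_simplex=np.vstack([x0]+[x0+8*e for e in np.eye(3)]),xatol=.05,fatol=1e-4))
        if best is None or r.fun<best.fun: best=r
    return np.array([best.x[0],best.x[1],np.degrees(best.x[2]/50)]),best.fun
CASS=[box(70,40,0,92),box(52,18,92,105)]
READ=[box(70,70,48,90),box(90,90,0,12,-10,0),box(24,24,0,48)]
E
python3 - <<'E'
from fit import *
V={}
for q,xy in (("cassette",(445,306)),("reader",(738,106)),("slot_frame",(518,-374)),("bay",(518,-313)),("rack",(563,-98))):
    for cam in("top","scene"):
        vision.get_image(cam) if q=="cassette" else None
        u=px(cam,[*xy,50])[0]
        for d in regions_of(q,cam):
            ys,xs=np.nonzero(d['mask'])
            c=np.array([xs.mean(),ys.mean()])
            if np.linalg.norm(c-u)<30: V[q,cam]=d['mask'];print(q,cam,d['confidence'],c,len(xs));break
np.savez("masks.npz",**{f"{a}-{b}":m for (a,b),m in V.items()})
M={c:vision.camera_model(c) for c in("top","scene")}
for q,h,p in (("cassette",CASS,(445,306,-.15)),("reader",READ,(738,106,.2)),("slot_frame",[box(85,54,55,58)],(518,-374,0)),("rack",[box(220,56,0,90)],(563,-98,0))):
    vs=[(V[q,c].astype(float),M[c]) for c in M if (q,c) in V]
    if vs: print(q,*fit(h,p,vs))
    for c in M:
        if (q,c) in V: print('  ',c,*fit(h,p,[(V[q,c].astype(float),M[c])]))
im=vision.get_image("top");hsv=cv2.cvtColor(im,cv2.COLOR_RGB2HSV)
# red caps, strip
red=((hsv[:,:,0]<8)|(hsv[:,:,0]>172))&(hsv[:,:,1]>150)&(hsv[:,:,2]>140)
n,l,st,ce=cv2.connectedComponentsWithStats(red.astype(np.uint8))
for i in range(1,n):
    x,y=ce[i]
    if st[i,4]>5 and x<300:
        mm=cv2.minAreaRect(np.argwhere(l==i)[:,::-1].astype(np.float32)); print(ce[i],st[i,4],back("top",[x,y],105 if x<220 else 90),cv2.boxPoints(mm).tolist())
E
```

```text
cassette top 0.95 [182.4 284.2] 898
cassette scene 0.82 [419.7 213.6] 663
reader top 0.67 [268.4 158.4] 1407
reader scene 0.89 [375.2 301.6] 1827
slot_frame top 0.5 [477.8 241.5] 273
slot_frame scene 0.76 [178.4 251.5] 178
bay top 0.56 [453.8 246.1] 3124
bay scene 0.62 [198.5 259.2] 2249
rack top 0.9 [358.1 228.8] 2501
rack scene 0.87 [283.5 258.2] 1849
cassette [444.1 305.6 -13.7] 0.2402496186776517
   top [444.6 306.7 -10.8] 0.0903925935630377
   scene [443.2 304.9 -15.3] 0.11965811965811965
reader [754.1 109.9  12. ] 0.49418854406290447
   top [756. 111.  14.] 0.3037055618267207
   scene [753.6 106.3   4.1] 0.1654571407106904
slot_frame [ 519.6 -372.8   -0.2] 4.549123308211213
   top [ 519.2 -372.4   -0.9] 2.556819650937298
   scene [ 520.3 -373.4    0. ] 1.9789380920907689
rack [ 563.8 -100.2   -0.1] 0.22816212913979678
   top [562.4 -98.7  -0.4] 0.12663013226082115
   scene [ 564.8 -101.6    0.7] 0.09420884632922938
[269.  163.4] 64 [[712.8 100.7  90. ]] [[258.6470642089844, 164.58822631835938], [278.8823547363281, 159.5294189453125], [279.5882263183594, 162.35293579101562], [259.3529357910156, 167.4117431640625]]
[178.3 275.5] 80 [[460.2 301.7 105. ]] [[174.0, 271.0], [183.0, 271.0], [183.0, 280.0], [174.0, 280.0]]
[175.3 291.6] 81 [[425.1 307.8 105. ]] [[171.0, 287.0], [180.0, 287.0], [180.0, 296.0], [171.0, 296.0]]
```

```bash
sed -i 's/box(90,90,0,12,-10,0)/box(90,90,0,12,10,0)/' fit.py
python3 - <<'E'
from fit import *
V=np.load("masks.npz");M={c:vision.camera_model(c) for c in("top","scene")}
for q,h,p in (("reader",READ,(738,106,.2)),("bay",[box(110,200,0,55)],(518,-313,0))):
    print(q,*fit(h,p,[(V[f"{q}-{c}"].astype(float),M[c]) for c in M]))
    for c in M: print('  ',c,*fit(h,p,[(V[f"{q}-{c}"].astype(float),M[c])]))
# strip yaw by back projection
pts=[[258.65,164.6],[278.9,159.5],[279.6,162.35],[259.35,167.4]]
b=back("top",pts,90);print(b)
o=monitor.get_obs();print(o['t'],R.from_rotvec(o['orientation']).as_matrix())
print(px("top",[650,290,0]),back("top",[205,190],0))
E
```

```text
reader [737.8 106.4  12.8] 0.3039010491827543
   top [738.  106.8  13.2] 0.1189514611814875
   scene [738.3 105.5   8.1] 0.1747469869173723
bay [ 518.9 -312.8   -0.9] 1.1140072838199373
   top [ 518.6 -312.1   -0.7] 0.5385993321784539
   scene [ 520.  -313.9   -0.2] 0.569797469899476
[[710.8 124.4  90. ]
 [721.4  77.7  90. ]
 [714.6  76.3  90. ]
 [704.1 122.8  90. ]]
1.9 [[ 1.   0.3 -0. ]
 [ 0.3 -1.  -0. ]
 [-0.   0.  -1. ]]
[[195.5 201.7]] [[678.6 267.    0. ]]
```

{"name": "carry_out", "arguments": {
  "targets": [
    [[0, 0, 5], [15, 15, 5], 87],
    [[0, 0, 12], [43, 40, 13], 87],
    [[0, 0, 19], [72, 67, 21], 87],
    [[0, 0, 26], [101, 94, 29], 87],
    [[0, 0, 33], [130, 121, 37], 87],
    [[0, 0, 40], [159, 148, 45], 87],
    [[0, 0, 47], [188, 175, 53], 87],
    [[0, 0, 54], [217, 202, 61], 87],
    [[0, 0, 61], [246, 229, 69], 87],
    [[0, 0, 66], [265, 250, 77], 87]
  ]
}}

```text
t: 2.73
ee_pos: [451.1, -345.1, 300.3]
orientation: [2.343, 2.092, 0.001]
ft_force: [-0.1, -0.2, -0.2]
width: 87.1
```

```bash
python3 - <<'E'
from h import *
o=monitor.get_obs();print(o['t'],o['ee_pos'],o['qpos'],o['qvel'])
m=vision.camera_model("wrist");im=vision.get_image("wrist");cv2.imwrite("pics/w1.png",im[:,:,::-1])
print(-R.from_rotvec(m['rvec']).inv().apply(m['tvec']),R.from_rotvec(m['rvec']).as_matrix()[2])
for q in("slot","slot_frame"):
  for d in place_of(q,"wrist"):
    p=w("wrist",d['point'],m);print(q,d['confidence'],p,px("wrist",p))
E
```

```text
2.7333 [ 451.1 -345.1  300.3] [-0.7  0.3  1.7  0.   1.2 -0.6] [ 0.6 -0.1 -0.1 -0.   0.2 -0.4]
[ 458.5 -269.   461.6] [-0.  -0.3 -1. ]
```

View pics/w1.png

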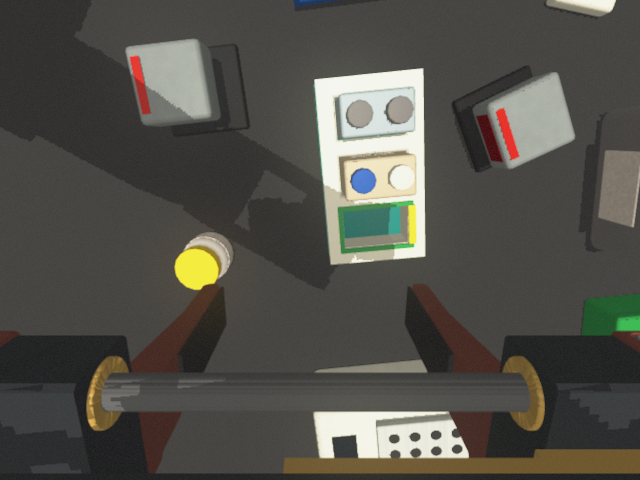

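The frame shows clearly, at about (340–416, 203–252), with its yellow end at right (far from the robot). I'll measure its corners and start moving on.

```bash
python3 - <<'E'
from h import *
m=vision.camera_model("wrist");im=cv2.imread("pics/w1.png")
print(monitor.get_obs()['ee_pos'])
cv2.imwrite("pics/w1c.png",cv2.resize(im[190:265,325:430],None,fx=7,fy=7,interpolation=cv2.INTER_CUBIC))
hsv=cv2.cvtColor(im,cv2.COLOR_BGR2HSV)[190:265,325:430].astype(int)
g=(hsv[:,:,0]>50)&(hsv[:,:,0]<75)&(hsv[:,:,1]>110); y=(hsv[:,:,0]>22)&(hsv[:,:,0]<34)&(hsv[:,:,1]>150)
k=(g|y); pts=np.argwhere(k)[:,::-1].astype(np.float32)+[325,190]
r=cv2.minAreaRect(pts.astype(np.float32));b=cv2.boxPoints(r);print(r)
W=back("wrist",b,58);print(W,W.mean(0))
W2=back("wrist",pts,58)[:,:2].astype(np.float32);r2=cv2.minAreaRect(W2);print("world rect",r2)
E
```

```text
[ 450.4 -346.1  300.4]
((377.4676818847656, 226.63623046875), (45.664390563964844, 76.60905456542969), 84.92039489746094)
[[ 474.7 -346.9   58. ]
 [ 559.  -349.2   58. ]
 [ 561.4 -402.1   58. ]
 [ 474.1 -400.    58. ]] [ 517.3 -374.5   58. ]
world rect ((517.0021362304688, -374.6176452636719), (52.81127166748047, 84.83950805664062), 88.74645233154297)
```

View pics/w1c.png

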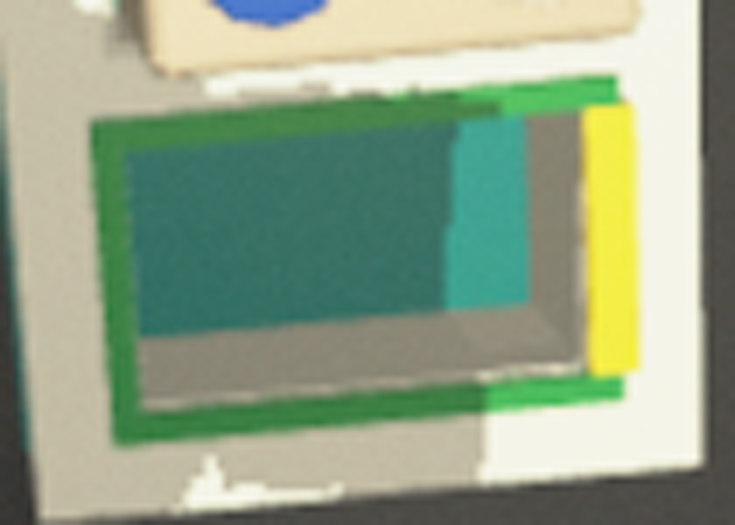

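{"name": "carry_out", "arguments": {
  "targets": [
    [[0, 0, 4], [0, 20, 0], 87],
    [[0, 0, 9], [5, 60, 0], 87],
    [[0, 0, 14], [8, 100, 0], 87],
    [[0, 0, 20], [10, 140, 0], 87],
    [[0, 0, 26], [12, 180, 0], 87],
    [[0, 0, 32], [12, 220, 0], 87],
    [[0, 0, 38], [12, 260, 0], 87],
    [[0, 0, 44], [10, 300, 0], 87],
    [[0, 0, 50], [8, 340, 0], 87],
    [[0, 0, 56], [5, 380, 0], 87]
  ]
}}

```text
t: 3.72
ee_pos: [453.4, 33.2, 299.5]
orientation: [1.095, 2.945, -0.001]
ft_force: [0.8, 0.4, 0.1]
width: 87.0
```

{"name": "carry_out", "arguments": {
  "targets": [
    [[0, 0, 6], [-2, 40, 0], 87],
    [[0, 0, 12], [-4, 80, 0], 87],
    [[0, 0, 18], [-6, 120, -5], 87],
    [[0, 0, 23], [-8, 160, -10], 87],
    [[0, 0, 26], [-9, 200, -15], 87],
    [[0, 0, 29], [-10, 235, -20], 87],
    [[0, 0, 30], [-10, 260, -25], 87],
    [[0, 0, 30], [-10, 273, -30], 87],
    [[0, 0, 30], [-10, 273, -30], 87]
  ]
}}

```text
t: 4.47
ee_pos: [443.9, 306.3, 268.2]
orientation: [-0.298, -3.126, 0.002]
ft_force: [-0.5, 0.7, -0.0]
width: 87.2
```

```bash
python3 - <<'E'
from fit import *
o=monitor.get_obs();print(o['t'],o['ee_pos'],o['qpos'],o['qvel']); r=R.from_rotvec(o['orientation']).as_matrix();print(np.degrees(np.arctan2(r[1,1],r[0,1])))
m=vision.camera_model("wrist");im=vision.get_image("wrist");cv2.imwrite("pics/w2.png",im[:,:,::-1])
for d in regions_of("cassette","wrist")[:2]:
    k=d['mask'];ys,xs=np.nonzero(k);print(d['confidence'],xs.mean(),ys.mean(),len(xs))
    print(fit(CASS,(444,306,-.18),[(k.astype(float),m)]))
for d in place_of("cassette_center","wrist"): print(d['confidence'],w("wrist",d['point'],m))
hsv=cv2.cvtColor(im,cv2.COLOR_RGB2HSV)
red=((hsv[:,:,0]<8)|(hsv[:,:,0]>172))&(hsv[:,:,1]>190)&(hsv[:,:,2]>150)
n,l,st,ce=cv2.connectedComponentsWithStats(red.astype(np.uint8))
for i in range(1,n):
    if st[i,4]>100: print(ce[i],st[i],back("wrist",ce[i],105))
E
```

```text
4.4667 [443.9 306.3 268.2] [ 0.6  0.2  1.8 -0.   1.1 -0.8] [-0. -0.  0. -0.  0. -0.]
79.10055973502448
0.72 316.12374779021803 216.88892162639954 3394
(array([441.8, 306.4,  -9.2]), np.float64(0.08467768957907264))
0.24 214.42495395948436 444.92150092081033 4344
(array([403.9, 304.4, -52.7]), np.float64(1.8229796338424873))
```

View pics/w2.png

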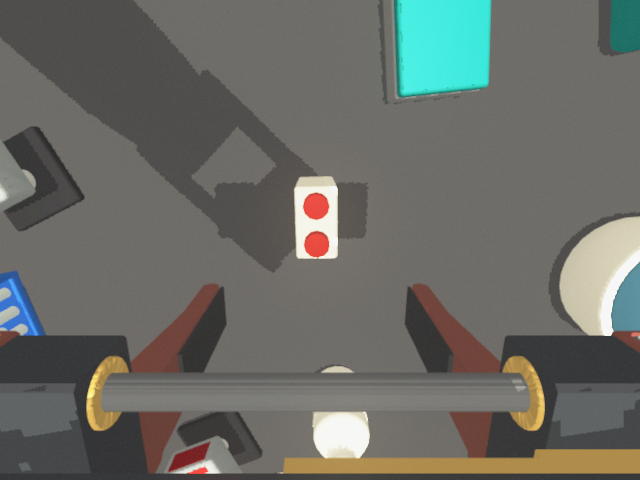

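The wrist view shows the cassette between the fingers at (316,217), with its yaw about 1.5° off the tool. I'll descend and grip.

{"name": "carry_out", "arguments": {
  "targets": [
    [[0, 0, 1.5], [-1, 0, -25], 87],
    [[0, 0, 1.5], [-1, 0, -60], 87],
    [[0, 0, 1.5], [-1, 0, -98], 87],
    [[0, 0, 1.5], [-1, 0, -136], 87],
    [[0, 0, 1.5], [-1, 0, -170], 87],
    [[0, 0, 1.5], [-1, 0, -193], 87],
    [[0, 0, 1.5], [-1, 0, -205], 87],
    [[0, 0, 1.5], [-1, 0, -209], 87],
    [[0, 0, 1.5], [-1, 0, -209], 70],
    [[0, 0, 1.5], [-1, 0, -209], 55]
  ]
}}

```text
t: 5.45
ee_pos: [444.1, 305.8, 62.0]
orientation: [0.258, 3.129, 0.002]
ft_force: [0.0, 0.4, -0.3]
width: 77.4
```

{"name": "carry_out", "arguments": {
  "targets": [
    [[0, 0, 0], [0, 0, 0], 45],
    [[0, 0, 0], [0, 0, 0], 36],
    [[0, 0, 0], [0, 0, 0], 30],
    [[0, 0, 0], [0, 0, 0], 25],
    [[0, 0, 0], [0, 0, 0], 25],
    [[0, 0, 0], [0, 0, 0], 25]
  ]
}}

```text
t: 5.95
ee_pos: [443.2, 305.9, 61.0]
orientation: [0.257, 3.131, 0.001]
ft_force: [-0.1, 0.3, 2.2]
width: 39.9
```

Gripped at width 39.9 mm. I'll lift, turn -68° and go to a point 50 mm in front of the window.

{"name": "carry_out", "arguments": {
  "targets": [
    [[0, 0, 0], [0, 0, 10], 25],
    [[0, 0, -4], [0, -2, 28], 25],
    [[0, 0, -11], [15, -20, 40], 25],
    [[0, 0, -18], [40, -48, 42], 25],
    [[0, 0, -25], [66, -78, 42], 25],
    [[0, 0, -32], [92, -108, 42], 25],
    [[0, 0, -39], [118, -138, 42], 25],
    [[0, 0, -46], [144, -168, 42], 25],
    [[0, 0, -53], [168, -196, 42], 25],
    [[0, 0, -60], [184, -213, 42], 25]
  ]
}}

```text
t: 6.78
ee_pos: [629.0, 89.7, 103.3]
orientation: [1.798, 2.575, 0.0]
ft_force: [0.7, 0.3, -1.6]
width: 39.5
```

{"name": "carry_out", "arguments": {
  "targets": [
    [[0, 0, -5], [6, -7, 0], 25],
    [[0, 0, -8], [8, -9, 0], 25],
    [[0, 0, -8], [8, -9, 0], 25],
    [[0, 0, -8], [8, -9, 0], 25]
  ]
}}

```text
t: 7.12
ee_pos: [634.6, 83.6, 102.8]
orientation: [-1.962, -2.453, 0.001]
ft_force: [-0.9, 0.7, -2.0]
width: 39.9
```

```bash
cat > look.py <<'E'
from fit import *
import sys
tag=sys.argv[1]
o=monitor.get_obs();print(o['t'],o['ee_pos'],o['ft_force'],o['width'],np.round(o['qpos'],2)); r=R.from_rotvec(o['orientation']).as_matrix();print('yaw tool-90',np.degrees(np.arctan2(r[1,1],r[0,1]))-90, 'toolz',r[:,2]*100)
z0=o['ee_pos'][2]-61
for cam in("top","scene","wrist"):
    m=vision.camera_model(cam);im=vision.get_image(cam);cv2.imwrite(f"pics/{tag}_{cam}.png",im[:,:,::-1])
    for q in("cassette_center","label_green","label_yellow","window"):
        for d in place_of(q,cam):
            if d['confidence']>.3:
                p=w(cam,d['point'],m)
                if np.linalg.norm(p[:2]-o['ee_pos'][:2])<130: print(cam,q,round(d['confidence'],2),p,np.round(cv2.projectPoints(p,m['rvec'],m['tvec'],m['K'],None)[0].ravel()))
E
python3 look.py g1
```

```text
7.1167 [634.6  83.6 102.8] [-0.9  0.7 -2. ] 39.94163454101573 [ 0.1  0.6  1.7  0.   0.9 -0.1]
yaw tool-90 -77.30631289958032 toolz [  -0.1    0.  -100. ]
scene label_green 0.67 [653.4  82.4  71.8] [358. 264.]
scene label_yellow 0.57 [643.   49.   70.6] [345. 263.]
scene window 0.97 [704.3 101.4  71.7] [370. 278.]
scene window 0.47 [634.6  81.7  46.1] [356. 267.]
wrist window 0.83 [702.   93.1  76.2] [439. 293.]
```

View pics/g1_wrist.png

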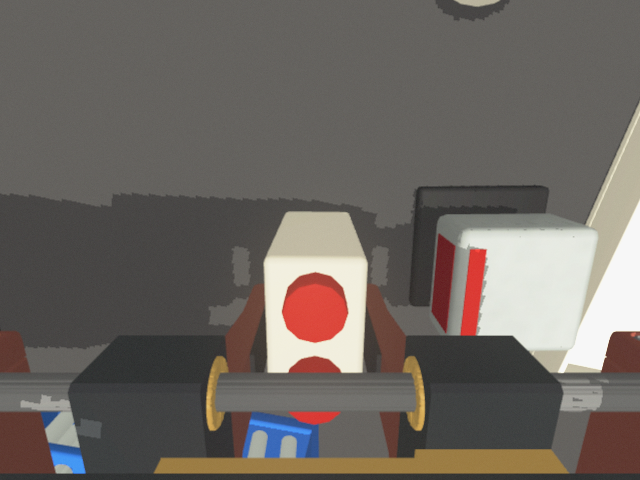

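View pics/g1_top.png

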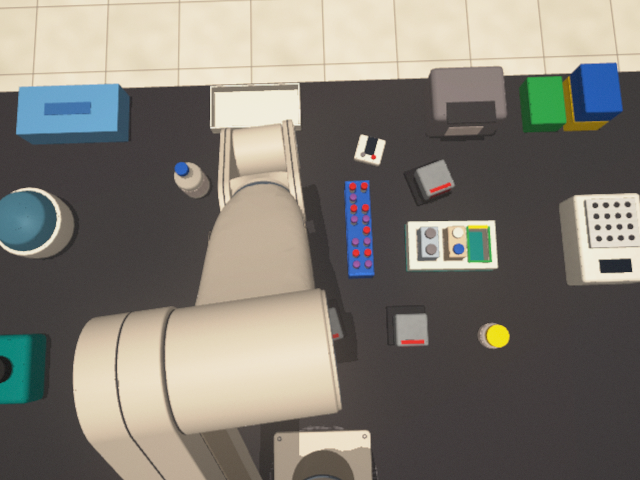

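View pics/g1_scene.png

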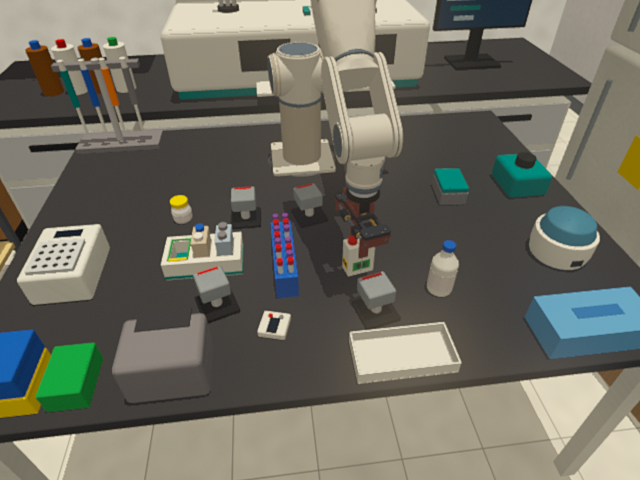

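```bash
python3 - <<'E'
from h import *
im=cv2.imread("pics/g1_wrist.png")
cv2.imwrite("pics/g1c.png",cv2.resize(im[200:360,400:610],None,fx=3.6,fy=3.6,interpolation=cv2.INTER_CUBIC))
hsv=cv2.cvtColor(im,cv2.COLOR_BGR2HSV)
red=((hsv[:,:,0]<8)|(hsv[:,:,0]>172))&(hsv[:,:,1]>150)
n,l,st,ce=cv2.connectedComponentsWithStats(red.astype(np.uint8))
for i in range(1,n):
    if st[i,4]>150: print(ce[i],st[i])
# cap 1 : fit circle by top/left/right extents
o=monitor.get_obs();zt=o['ee_pos'][2]-61+105
for u in ([315,306],):
    print(back("wrist",u,zt),o['ee_pos'])
# expected pixels of the model
c=np.radians(-77.3)
Rz=R.from_euler('z',-77.3,degrees=True)
P=Rz.apply([[-35,20,31],[-35,-20,31],[-35,20,-61],[-35,-20,-61],[-17.5,0,44]])+o['ee_pos']
print(px("wrist",P))
E
```

```text
[442.6 280.3] [ 432  234   23   98 1340]
[472.7 291.8] [ 461  249   25   87 1315]
[314.6 307.5] [ 282  273   66   69 3487]
[314.  365.4] [289 357  51  15 542]
[314.1 416.4] [289 412  51  12 432]
[[629.3 103.5 146.7]] [635.   83.7 102.7]
[[372.1 255. ]
 [264.3 255.1]
 [349.6 208.8]
 [284.1 208.9]
 [318.5 313.9]]
```

View pics/g1c.png

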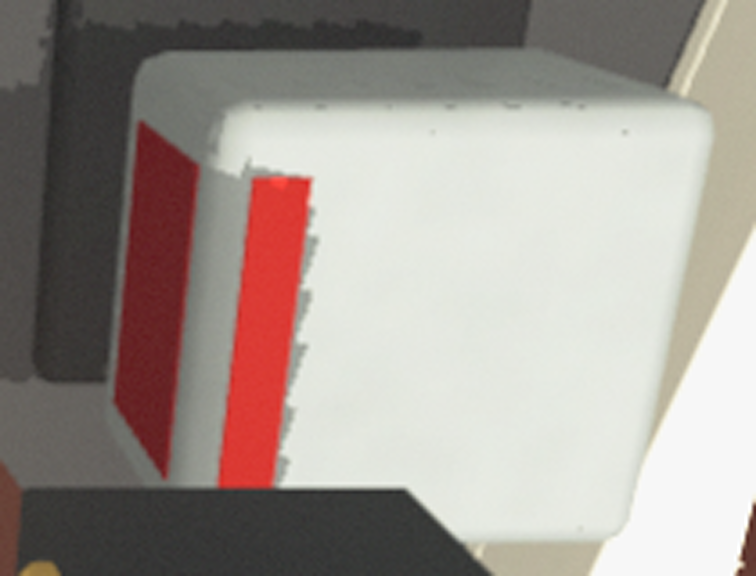

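```bash
python3 - <<'E'
from h import *
a=back("wrist",[[438.9,233.9],[431.4,311.7]],58);b=back("wrist",[[454.7,245.3],[446.7,332.8]],84)
print(a,b,np.vstack([a,b]).mean(0))
for d in (a[1]-a[0],b[1]-b[0]): print(np.degrees(np.arctan2(d[0],-d[1])),np.linalg.norm(d))
o=monitor.get_obs();m=vision.camera_model("wrist");K=m['K']
Rt=R.from_rotvec(o['orientation']);Rc=R.from_rotvec(m['rvec']);
# cam->tool
Rct=Rt.inv()*Rc.inv();tct=Rt.inv().apply(-Rc.inv().apply(m['tvec'])-o['ee_pos'])
print(tct)
R2=R.from_rotvec([-.298,-3.126,.002]);p2=np.array([443.9,306.3,268.2])
C=p2+R2.apply(tct);
im=cv2.imread("pics/w2.png");hsv=cv2.cvtColor(im,cv2.COLOR_BGR2HSV)
red=((hsv[:,:,0]<8)|(hsv[:,:,0]>172))&(hsv[:,:,1]>150)&(hsv[:,:,2]>120)
n,l,st,ce=cv2.connectedComponentsWithStats(red[150:270,280:360].astype(np.uint8))
for i in range(1,n):
    if st[i,4]<50: continue
    u=ce[i]+[280,150];d=(R2*Rct).apply(np.linalg.inv(K)@[*u,1]);q=C+d*(104-C[2])/d[2];print(u,st[i],q)
E
```

```text
[[698.4 122.   58. ]
 [709.3  73.8  58. ]] [[697.9 122.6  84. ]
 [709.7  74.2  84. ]] [703.8  98.2  71. ]
12.751551669488736 49.386294102352636
13.76726380912986 49.87256935238784
[  76.9   -1.4 -161.3]
[315.6 205.7] [ 23  43  26  26 504] [425.5 309.  104. ]
[316.2 243.9] [ 25  82  24  25 480] [460.4 303.  104. ]
```

```bash
python3 - <<'E'
from h import *
im=cv2.imread("pics/g1_wrist.png")
cv2.imwrite("pics/g1d.png",cv2.resize(im[200:350,250:385],None,fx=4,fy=4,interpolation=cv2.INTER_CUBIC))
g=cv2.cvtColor(im,cv2.COLOR_BGR2GRAY);print(g[195:290,300:308].mean(1).astype(int))
E
```

```text
[100 100 101  99  96  84  77  76  75  76  76  76  76  76  76  77 132 172
 183 183 183 183 183 183 183 184 183 184 184 184 184 184 184 183 185 184
 184 184 185 184 185 185 184 185 184 184 185 185 185 185 186 185 185 185
 186 185 185 185 186 186 193 204 215 223 228 230 232 234 236 237 238 238
 238 238 237 238 238 237 232 194 130  96  92  94  94  93  93  95  94  96
 100 107 116 119 119]
```

View pics/g1d.png

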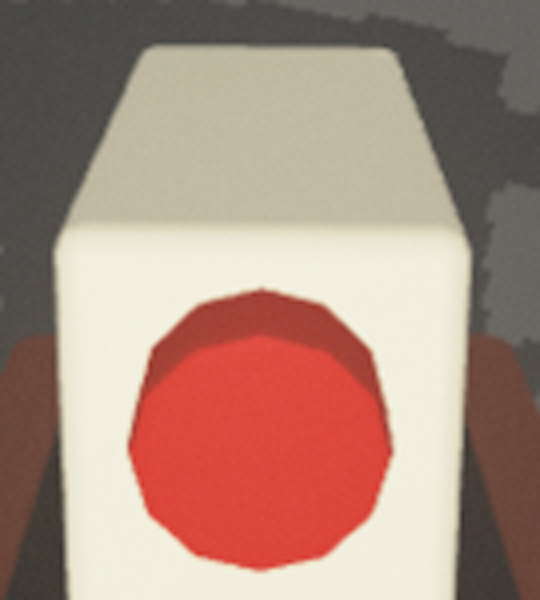

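The measurements agree. The window is at (704,98.4), 50 mm long, yaw 13°. The cassette is where the tool says it is. I'll move in to 25 mm and hold.

{"name": "carry_out", "arguments": {
  "targets": [
    [[0, 0, 0.3], [8, 1.5, -0.3], 25],
    [[0, 0, 0.3], [18, 3.4, -0.6], 25],
    [[0, 0, 0.3], [25, 4.6, -0.7], 25],
    [[0, 0, 0.3], [26, 4.8, -0.7], 25],
    [[0, 0, 0.3], [26, 4.8, -0.7], 25],
    [[0, 0, 0.3], [26, 4.8, -0.7], 25],
    [[0, 0, 0.3], [26, 4.8, -0.7], 25]
  ]
}}

```text
t: 8.45
ee_pos: [660.6, 88.5, 101.7]
orientation: [-1.957, -2.457, 0.001]
ft_force: [0.3, -1.2, -1.7]
width: 39.6
```

```bash
python3 look.py g2; python3 - <<'E'
from h import *
im=cv2.imread("pics/g2_scene.png");cv2.imwrite("pics/g2c.png",cv2.resize(im[210:330,310:430],None,fx=5,fy=5,interpolation=cv2.INTER_CUBIC))
E
```

```text
8.45 [660.6  88.5 101.7] [ 0.3 -1.2 -1.7] 39.642816881165906 [ 0.1  0.6  1.6 -0.   0.9 -0.1]
yaw tool-90 -77.07903973804176 toolz [  -0.1   -0.  -100. ]
scene cassette_center 0.92 [661.8  87.2  92.2] [361. 261.]
scene cassette_center 0.66 [672.5  47.3  71.9] [346. 271.]
scene label_green 0.98 [680.9  88.5  73.4] [363. 271.]
scene window 0.76 [706.3  98.6  69.8] [369. 280.]
wrist window 0.64 [698.7  92.2  74.6] [385. 291.]
```

View pics/g2c.png

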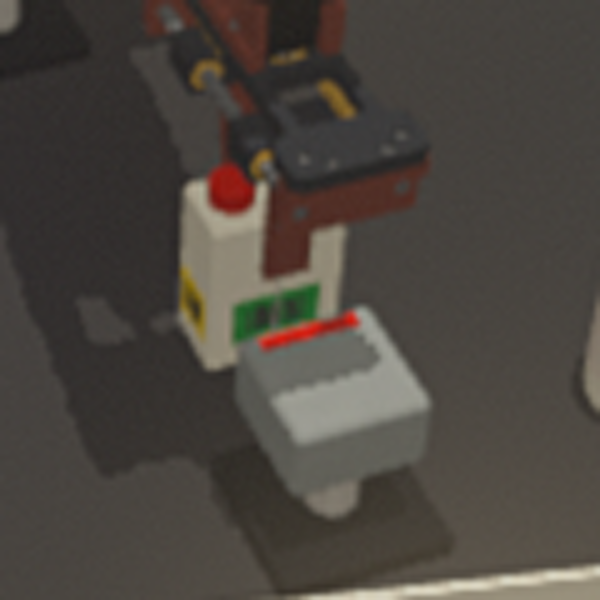

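View pics/g2_wrist.png

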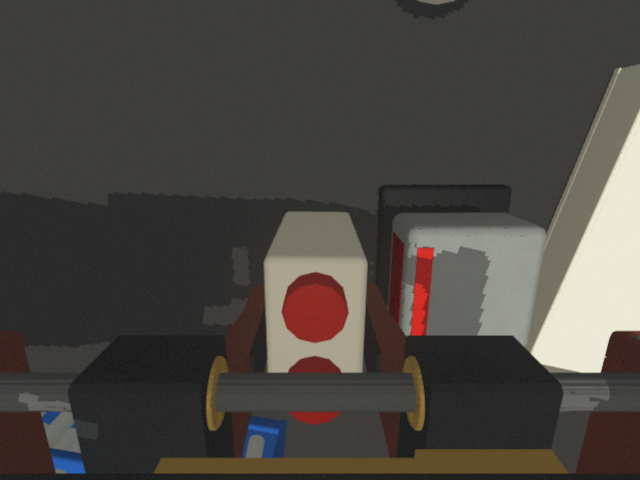

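The green label is square to the window and centred, with a gap of about 25 mm. I'll hold it still for over a second.

{"name": "carry_out", "arguments": {
  "targets": [
    [[0, 0, 0], [0, 0, 0], 25],
    [[0, 0, 0], [0, 0, 0], 25],
    [[0, 0, 0], [0, 0, 0], 25],
    [[0, 0, 0], [0, 0, 0], 25],
    [[0, 0, 0], [0, 0, 0], 25],
    [[0, 0, 0], [0, 0, 0], 25],
    [[0, 0, 0], [0, 0, 0], 25],
    [[0, 0, 0], [0, 0, 0], 25],
    [[0, 0, 0], [0, 0, 0], 25],
    [[0, 0, 0], [0, 0, 0], 25]
  ]
}}

```text
t: 10.03
ee_pos: [661.0, 88.5, 102.0]
orientation: [1.957, 2.457, -0.0]
ft_force: [-0.7, 0.3, -1.7]
width: 40.0
```

{"name": "carry_out", "arguments": {
  "targets": [
    [[0, 0, 0], [0, 0, 0], 25],
    [[0, 0, 0], [0, 0, 0], 25],
    [[0, 0, 0], [0, 0, 0], 25],
    [[0, 0, 0], [0, 0, 0], 25],
    [[0, 0, 0], [0, 0, 0], 25]
  ]
}}

```text
t: 10.45
ee_pos: [661.0, 88.5, 102.0]
orientation: [1.957, 2.457, 0.0]
ft_force: [0.3, 0.0, -1.6]
width: 39.9
```

{"name": "carry_out", "arguments": {
  "targets": [
    [[0, 0, 0], [-12, -3, 0], 25],
    [[0, 0, 3], [-28, -6.5, 0], 25],
    [[0, 0, 10], [-37, -8.5, 0], 25],
    [[0, 0, 17], [-39, -9, 0], 25],
    [[0, 0, 24], [-39, -9, 0], 25],
    [[0, 0, 31], [-39, -9, 0], 25],
    [[0, 0, 38], [-39, -9, 0], 25],
    [[0, 0, 45], [-39, -9, 0], 25],
    [[0, 0, 52], [-39, -9, 0], 25],
    [[0, 0, 59], [-39, -9, 0], 25]
  ]
}}

```text
t: 11.28
ee_pos: [622.0, 79.5, 102.0]
orientation: [0.484, 3.104, 0.0]
ft_force: [0.2, 0.3, -1.3]
width: 40.2
```

{"name": "carry_out", "arguments": {
  "targets": [
    [[0, 0, 7], [0, 0, 0], 25],
    [[0, 0, 14], [0, 0, 0], 25],
    [[0, 0, 21], [0, 0, 0], 25],
    [[0, 0, 27], [0, 0, 0], 25],
    [[0, 0, 30], [3, 1, 0], 25],
    [[0, 0, 31], [6, 1.5, 0], 25],
    [[0, 0, 31], [8, 2, 0], 25],
    [[0, 0, 31], [8, 2, 0], 25],
    [[0, 0, 31], [8, 2, 0], 25]
  ]
}}

```text
t: 12.03
ee_pos: [630.1, 81.5, 101.9]
orientation: [0.352, -3.122, -0.0]
ft_force: [-0.0, 0.3, -2.0]
width: 40.4
```

```bash
python3 look.py y1; python3 - <<'E'
from h import *
im=cv2.imread("pics/y1_scene.png");cv2.imwrite("pics/y1c.png",cv2.resize(im[210:330,310:430],None,fx=5,fy=5,interpolation=cv2.INTER_CUBIC))
E
```

```text
12.0333 [630.1  81.5 101.9] [-0.   0.3 -2. ] 40.35864574726526 [ 0.1  0.6  1.7  0.   0.9 -1.7]
yaw tool-90 12.849120508221631 toolz [  -0.   -0. -100.]
scene cassette_center 0.87 [633.5  82.6  91.7] [357. 253.]
scene label_green 0.95 [625.   96.4  69.9] [362. 257.]
scene label_yellow 0.72 [664.6  86.3  73.7] [361. 267.]
scene window 0.75 [705.9 101.3  72. ] [370. 279.]
```

View pics/y1c.png

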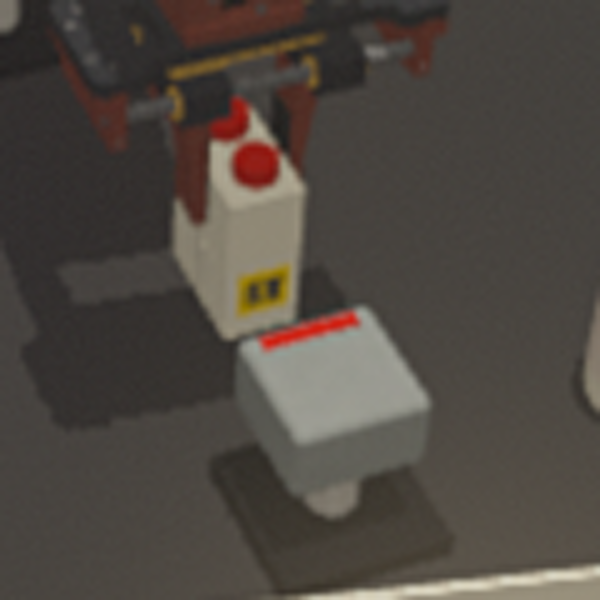

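View pics/y1_wrist.png

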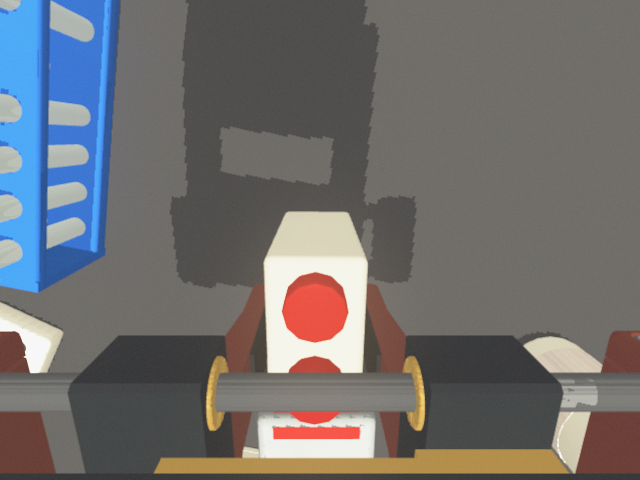

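The yellow label faces the window, and the red strip (273–360, row 433) is centred on the cassette. I'll close in to 25 mm and hold.

{"name": "carry_out", "arguments": {
  "targets": [
    [[0, 0, 0.1], [6, 1.3, 0], 25],
    [[0, 0, 0.1], [13, 2.9, 0], 25],
    [[0, 0, 0.1], [16, 3.5, 0], 25],
    [[0, 0, 0.1], [16, 3.5, 0], 25],
    [[0, 0, 0.1], [16, 3.5, 0], 25],
    [[0, 0, 0.1], [16, 3.5, 0], 25],
    [[0, 0, 0.1], [16, 3.5, 0], 25],
    [[0, 0, 0.1], [16, 3.5, 0], 25],
    [[0, 0, 0.1], [16, 3.5, 0], 25],
    [[0, 0, 0.1], [16, 3.5, 0], 25]
  ]
}}

```text
t: 13.62
ee_pos: [645.9, 85.0, 102.0]
orientation: [0.356, -3.121, -0.0]
ft_force: [0.9, -0.8, -1.4]
width: 40.0
```

```bash
python3 look.py y2; python3 - <<'E'
from h import *
im=cv2.imread("pics/y2_scene.png");cv2.imwrite("pics/y2c.png",cv2.resize(im[210:330,310:430],None,fx=5,fy=5,interpolation=cv2.INTER_CUBIC))
E
```

```text
13.6167 [645.9  85.  102. ] [ 0.9 -0.8 -1.4] 40.04712304723049 [ 0.1  0.6  1.6  0.   0.9 -1.7]
yaw tool-90 13.016110385162193 toolz [  -0.    0. -100.]
scene cassette_center 0.84 [647.   86.5  90.3] [360. 257.]
scene label_green 0.88 [641.  103.   72.8] [366. 260.]
scene label_yellow 0.92 [681.   89.8  74.2] [364. 271.]
scene window 0.58 [705.5  99.2  70.5] [369. 279.]
```

View pics/y2c.png

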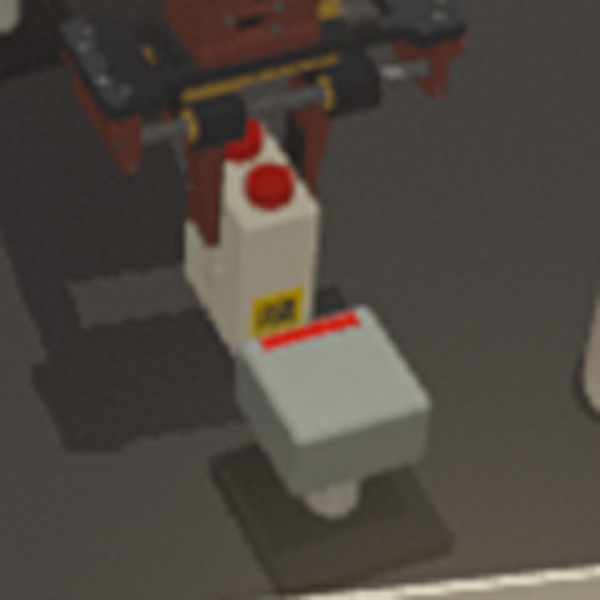

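Pose is good: square, with the label face about 25 mm from the window. I'll hold on.

{"name": "carry_out", "arguments": {
  "targets": [
    [[0, 0, 0], [0, 0, 0], 25],
    [[0, 0, 0], [0, 0, 0], 25],
    [[0, 0, 0], [0, 0, 0], 25],
    [[0, 0, 0], [0, 0, 0], 25],
    [[0, 0, 0], [0, 0, 0], 25],
    [[0, 0, 0], [0, 0, 0], 25],
    [[0, 0, 0], [0, 0, 0], 25],
    [[0, 0, 0], [0, 0, 0], 25],
    [[0, 0, 0], [0, 0, 0], 25],
    [[0, 0, 0], [0, 0, 0], 25]
  ]
}}

```text
t: 15.2
ee_pos: [646.0, 85.0, 102.0]
orientation: [-0.356, 3.121, -0.0]
ft_force: [-0.4, -0.2, -2.2]
width: 40.4
```

{"name": "carry_out", "arguments": {
  "targets": [
    [[0, 0, 0], [0, 0, 0], 25],
    [[0, 0, 0], [0, 0, 0], 25],
    [[0, 0, 0], [-4, -1, 0], 25],
    [[0, 0, 0], [-14, -3, 2], 25],
    [[0, 0, 0], [-28, -6, 15], 25],
    [[0, 0, -2], [-36, -8, 40], 25],
    [[0, 0, -4], [-40, -9, 70], 25],
    [[0, 0, -6], [-40, -9, 100], 25],
    [[0, 0, -6], [-40, -9, 125], 25],
    [[0, 0, -6], [-40, -9, 130], 25]
  ]
}}

```text
t: 16.03
ee_pos: [607.5, 76.1, 236.8]
orientation: [-0.192, 3.129, 0.0]
ft_force: [1.5, 0.3, -1.1]
width: 40.0
```

{"name": "carry_out", "arguments": {
  "targets": [
    [[0, 0, -1], [-3, -15, 0], 25],
    [[0, 0, -2], [-10, -45, 0], 25],
    [[0, 0, -3], [-18, -80, 0], 25],
    [[0, 0, -4], [-26, -116, 0], 25],
    [[0, 0, -5], [-34, -152, 0], 25],
    [[0, 0, -6], [-42, -188, 0], 25],
    [[0, 0, -7], [-50, -224, 0], 25],
    [[0, 0, -8], [-60, -260, 0], 25],
    [[0, 0, -8], [-70, -296, 0], 25],
    [[0, 0, -8], [-78, -330, 0], 25]
  ]
}}

```text
t: 16.87
ee_pos: [525.0, -255.7, 229.6]
orientation: [-0.028, -3.138, -0.002]
ft_force: [0.5, 0.1, -2.7]
width: 40.0
```

{"name": "carry_out", "arguments": {
  "targets": [
    [[0, 0, 0], [-7, -22, 0], 25],
    [[0, 0, 0], [-10, -35, 0], 25],
    [[0, 0, 0], [-10, -40, 0], 25],
    [[0, 0, 0], [-10, -40, 0], 25],
    [[0, 0, 0], [-10, -40, 0], 25],
    [[0, 0, 0], [-10, -40, 0], 25]
  ]
}}

```text
t: 17.37
ee_pos: [518.2, -292.6, 231.6]
orientation: [-0.025, -3.141, -0.001]
ft_force: [-0.3, -0.4, -2.0]
width: 40.0
```

```bash
python3 look.py s1
```

```text
17.3667 [ 518.2 -292.6  231.6] [-0.3 -0.4 -2. ] 39.970466532773266 [-0.5  0.4  1.7  0.   1.1 -2.1]
yaw tool-90 -0.9087536772059934 toolz [  -0.1    0.1 -100. ]
top window 0.6 [ 635.7 -288.9   72.9] [440. 193.]
scene label_green 0.82 [ 519.8 -278.6  204.7] [206. 201.]
scene label_yellow 0.92 [ 553.5 -296.8  200.3] [197. 211.]
scene window 0.81 [ 635.4 -288.7   71.8] [208. 273.]
wrist label_yellow 0.48 [ 516.1 -297.2  173.5] [311. 264.]
```

View pics/s1_wrist.png

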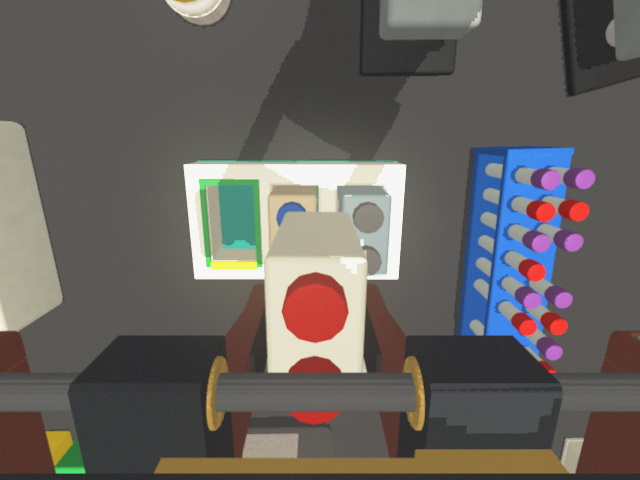

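View pics/s1_scene.png

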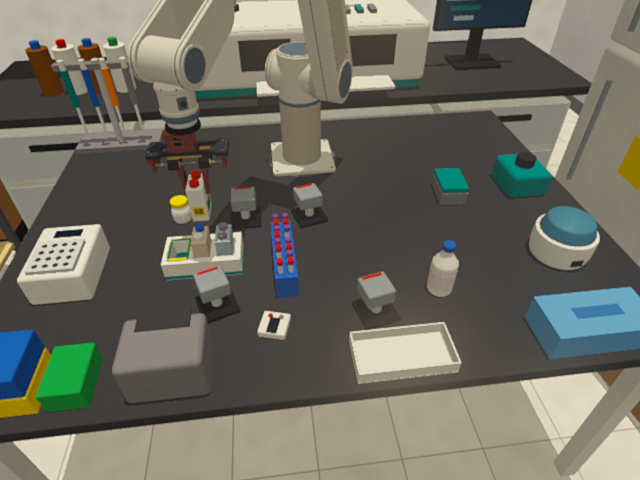

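```bash
python3 - <<'E'
from h import *
im=cv2.imread("pics/s1_wrist.png");o=monitor.get_obs()
x0,y0,x1,y1=190,170,268,275
hsv=cv2.cvtColor(im,cv2.COLOR_BGR2HSV)[y0:y1,x0:x1].astype(int)
g=(hsv[:,:,0]>50)&(hsv[:,:,0]<75)&(hsv[:,:,1]>110); y=(hsv[:,:,0]>22)&(hsv[:,:,0]<34)&(hsv[:,:,1]>150)
k=(g|y).astype(np.uint8);n,l,st,ce=cv2.connectedComponentsWithStats(k,connectivity=8);print(st[:6].tolist())
pts=np.argwhere(k)[:,::-1].astype(np.float32)+[x0,y0]
for z in(58,):
    r=cv2.minAreaRect(back("wrist",pts,z)[:,:2].astype(np.float32));print(r)
cv2.imwrite("pics/s1c.png",cv2.resize(im[y0:y1,x0-10:x1+10],None,fx=5,fy=5,interpolation=cv2.INTER_CUBIC))
Rz=R.from_euler('z',-.9,degrees=True)
P=Rz.apply([[-35,20,31],[-35,-20,31],[-17.5,0,44]])+o['ee_pos'];print(px("wrist",P))
# neighbour cap/rack: hand centre check: cap centre measured
print(back("wrist",[314.8,313],o['ee_pos'][2]+44))
E
```

```text
[[0, 0, 78, 105, 6822], [9, 10, 63, 89, 1368]]
((517.19580078125, -373.25689697265625), (52.743709564208984, 84.16565704345703), 88.99755096435547)
[[371.  259.3]
 [263.6 259.3]
 [317.5 318.2]]
[[ 498.4 -294.7  275.9]]
```

View pics/s1c.png

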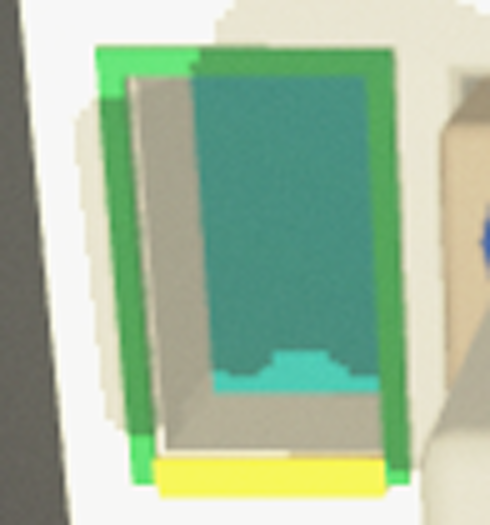

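{"name": "carry_out", "arguments": {
  "targets": [
    [[0, 0, 0], [0, -15, 0], 25],
    [[0, 0, 0], [0, -42, 0], 25],
    [[0, 0, 0], [0.4, -66, 0], 25],
    [[0, 0, 0], [0.4, -78, -3], 25],
    [[0, 0, 0], [0.4, -80.4, -15], 25],
    [[0, 0, 0], [0.4, -80.4, -35], 25],
    [[0, 0, 0], [0.4, -80.4, -55], 25],
    [[0, 0, 0], [0.4, -80.4, -67], 25],
    [[0, 0, 0], [0.4, -80.4, -72], 25],
    [[0, 0, 0], [0.4, -80.4, -72], 25]
  ]
}}

```text
t: 18.95
ee_pos: [517.6, -373.3, 158.1]
orientation: [-0.026, -3.139, -0.003]
ft_force: [-0.7, 0.4, -2.4]
width: 39.9
```

```bash
python3 look.py s2; python3 - <<'E'
from h import *
im=cv2.imread("pics/s2_scene.png");cv2.imwrite("pics/s2c.png",cv2.resize(im[180:290,140:260],None,fx=5,fy=5,interpolation=cv2.INTER_CUBIC))
im=cv2.imread("pics/s2_top.png");cv2.imwrite("pics/s2t.png",cv2.resize(im[190:310,380:530],None,fx=5,fy=5,interpolation=cv2.INTER_CUBIC))
E
```

```text
18.95 [ 517.6 -373.3  158.1] [-0.7  0.4 -2.4] 39.92815112977017 [-0.6  0.5  1.6  0.   1.  -2.2]
yaw tool-90 -0.9610922802446424 toolz [  -0.3    0.2 -100. ]
top cassette_center 0.49 [ 514.4 -353.   133.2] [479. 240.]
top cassette_center 0.46 [ 516.3 -373.1  143.1] [490. 238.]
top label_green 0.43 [ 517.1 -352.3  131.4] [478. 239.]
scene cassette_center 0.83 [ 521.4 -376.8  151.9] [169. 221.]
scene label_green 0.71 [ 520.7 -359.8  132.9] [178. 227.]
scene label_yellow 0.58 [ 557.4 -377.2  128.7] [169. 238.]
```

View pics/s2_wrist.png

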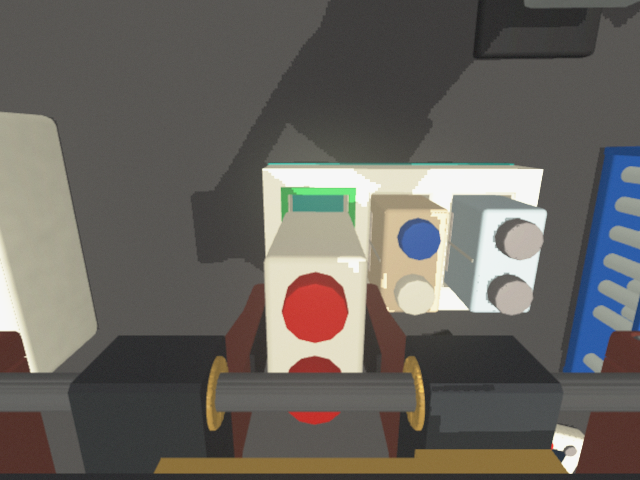

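View pics/s2c.png

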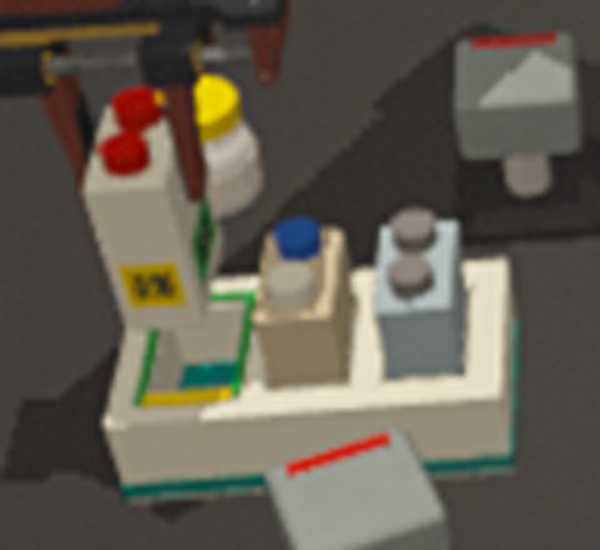

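View pics/s2t.png

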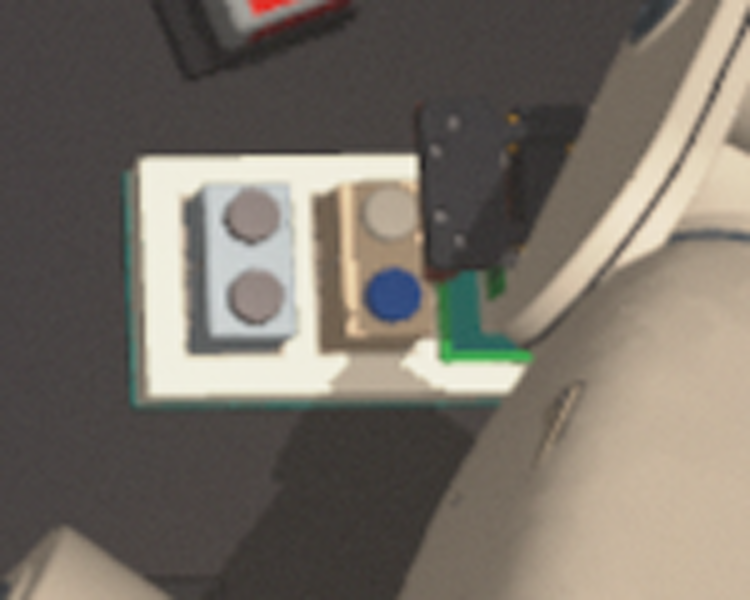

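```bash
cat > ov.py <<'E'
from h import *
import sys
def overlay(cam,fn,out,crop,f,cx,cy,zb,yaw,fr,m=None):
    im=cv2.imread(fn);x0,y0,x1,y1=crop
    b=cv2.resize(im[y0:y1,x0:x1],None,fx=f,fy=f,interpolation=cv2.INTER_CUBIC)
    def rect(lx,ly,z,c,yw):
        q=np.array([[lx/2,ly/2,0],[lx/2,-ly/2,0],[-lx/2,-ly/2,0],[-lx/2,ly/2,0]]);q=R.from_euler('z',yw,degrees=True).apply(q)+[c[0],c[1],z];return q
    def dr(a,c,l=True):
        u=px(cam,a);u=((u-[x0,y0]+.5)*f).astype(int);cv2.polylines(b,[u.reshape(-1,1,2)],l,c,1,cv2.LINE_AA)
    A=rect(70,40,zb,(cx,cy),yaw);B=rect(70,40,zb+92,(cx,cy),yaw)
    dr(A,(255,0,255));dr(B,(255,0,255))
    for i in range(4): dr(np.array([A[i],B[i]]),(255,0,255))
    dr(rect(85,54,58,fr,fr[2]),(0,0,255));dr(rect(73,43,58,fr,fr[2]),(0,0,255))
    cv2.imwrite(out,b)
E
python3 - <<'E'
from ov import *
o=monitor.get_obs();e=o['ee_pos'];print(e,px("wrist",e))
overlay("scene","pics/s2_scene.png","pics/ov1.png",(140,180,260,290),6,e[0],e[1],e[2]-61,-1,(518.6,-373,-1))
overlay("wrist","pics/s2_wrist.png","pics/ov2.png",(240,160,400,300),5,e[0],e[1],e[2]-61,-1,(518.6,-373,-1))
E
```

```text
[ 518.4 -374.4  160. ] [[316.9 308. ]]
```

View pics/ov1.png

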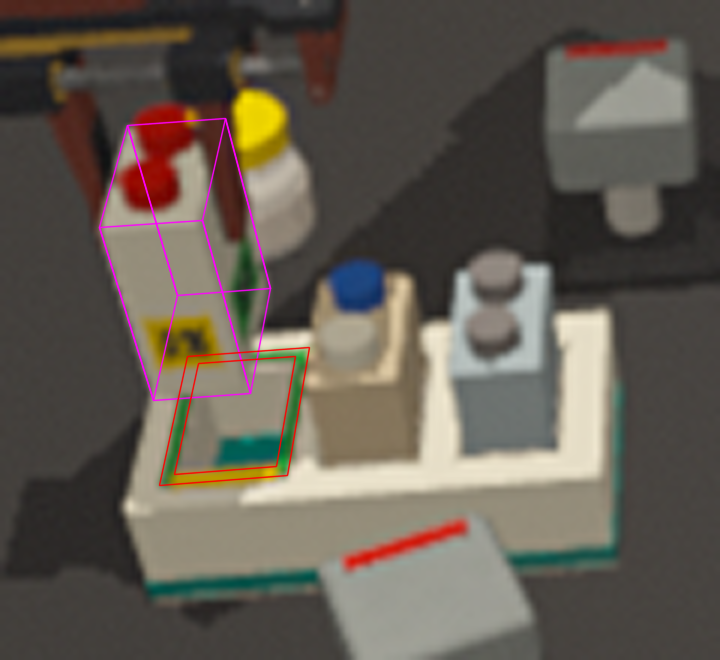

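View pics/ov2.png

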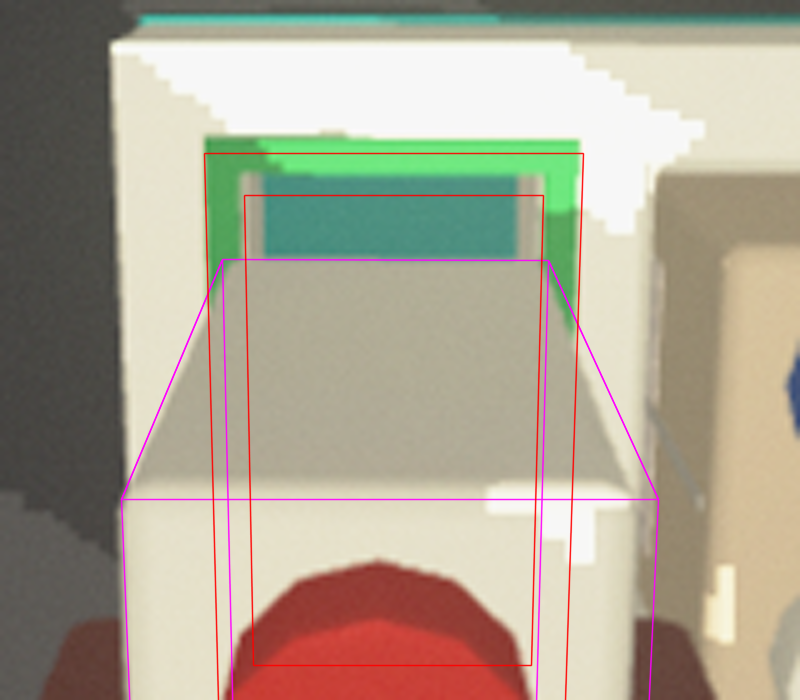

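{"name": "carry_out", "arguments": {
  "targets": [
    [[0, 0, 0], [0, 0.5, -5], 25],
    [[0, 0, 0], [0, 1, -13], 25],
    [[0, 0, 0], [0, 1, -20], 25],
    [[0, 0, 0], [0, 1, -24], 25],
    [[0, 0, 0], [0, 1, -25.5], 25],
    [[0, 0, 0], [0, 1, -25.5], 25],
    [[0, 0, 0], [0, 1, -25.5], 25],
    [[0, 0, 0], [0, 1, -25.5], 25],
    [[0, 0, 0], [0, 1, -25.5], 25],
    [[0, 0, 0], [0, 1, -25.5], 25]
  ]
}}

```text
t: 20.53
ee_pos: [518.6, -373.5, 134.8]
orientation: [0.027, 3.141, -0.001]
ft_force: [0.4, 0.0, -2.3]
width: 39.8
```

```bash
python3 - <<'E'
from ov import *
for c in("scene","wrist"):
    im=vision.get_image(c);cv2.imwrite(f"pics/s3_{c}.png",im[:,:,::-1])
    o=monitor.get_obs();e=o['ee_pos'];r=R.from_rotvec(o['orientation']).as_matrix();print(o['t'],e,o['ft_force'],np.degrees(np.arctan2(r[1,1],r[0,1]))-90,o['qvel'])
overlay("scene","pics/s3_scene.png","pics/ov3.png",(140,180,260,290),6,e[0],e[1],e[2]-61,-1,(518.6,-373,-1))
overlay("wrist","pics/s3_wrist.png","pics/ov4.png",(240,160,400,300),5,e[0],e[1],e[2]-61,-1,(518.6,-373,-1))
E
```

```text
20.5833 [ 518.5 -373.5  134.8] [ 0.6 -1.2 -1.6] -0.9811724500099501 [-0.  0.  0. -0. -0.  0.]
20.6333 [ 518.5 -373.5  134.8] [-0.5 -1.  -1.6] -0.9789848596535222 [-0.  0.  0. -0.  0. -0.]
```

View pics/ov3.png

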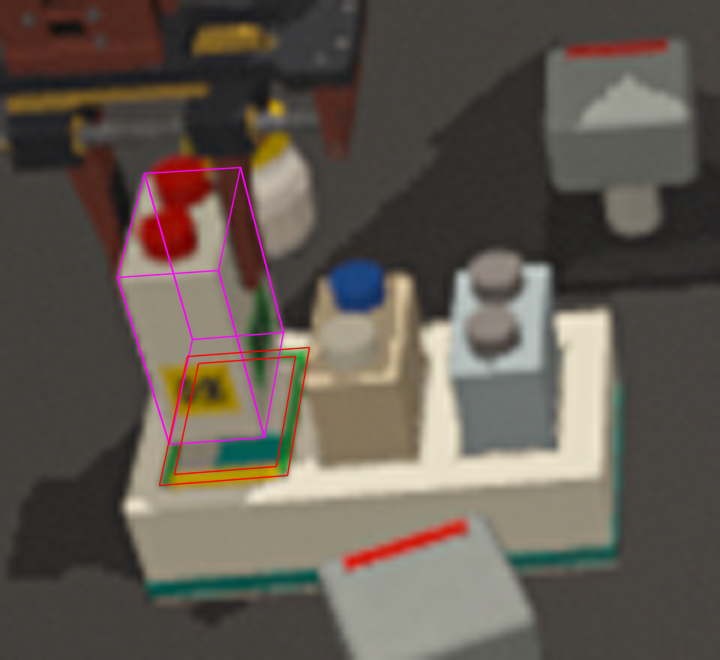

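View pics/ov4.png

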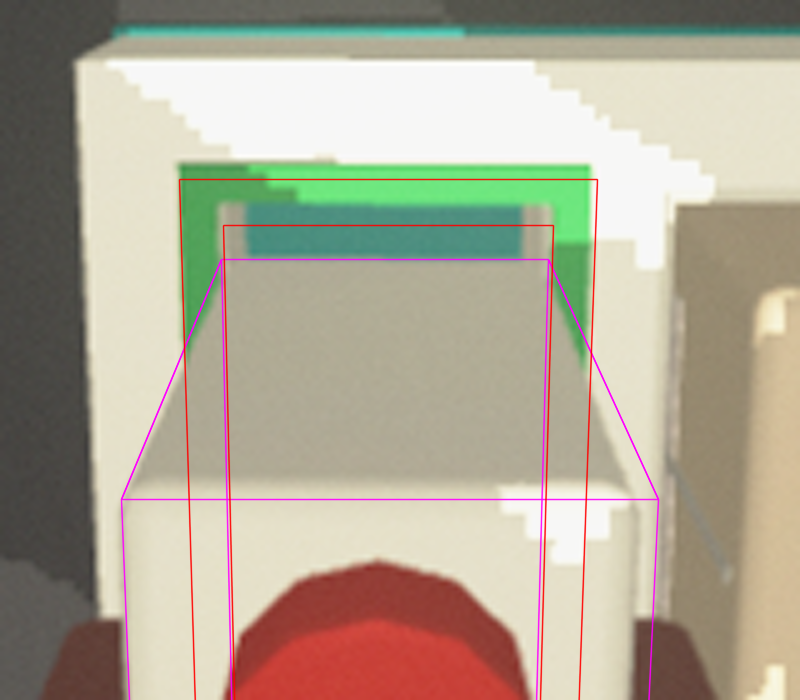

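In the scene view the outlines match, and the cassette sits centred over the frame. The wrist view is fine sideways but puts the frame about 1.5 mm nearer the robot. I'll apply a half-way correction and settle.

{"name": "carry_out", "arguments": {
  "targets": [
    [[0, 0, 0], [-0.4, 0, -0.4], 25],
    [[0, 0, 0], [-0.8, 0, -0.7], 25],
    [[0, 0, 0], [-0.8, 0, -0.7], 25],
    [[0, 0, 0], [-0.8, 0, -0.7], 25],
    [[0, 0, 0], [-0.8, 0, -0.7], 25],
    [[0, 0, 0], [-0.8, 0, -0.7], 25],
    [[0, 0, 0], [-0.8, 0, -0.7], 25],
    [[0, 0, 0], [-0.8, 0, -0.7], 25],
    [[0, 0, 0], [-0.8, 0, -0.7], 25],
    [[0, 0, 0], [-0.8, 0, -0.7], 25]
  ]
}}

```text
t: 21.47
ee_pos: [517.6, -373.4, 133.8]
orientation: [-0.027, -3.141, -0.0]
ft_force: [-0.4, 0.4, -1.8]
width: 39.9
```

```bash
python3 - <<'E'
from h import *
o=monitor.get_obs();print(o['t'],o['ee_pos'],o['width'],o['ft_force'],np.abs(o['qvel']).max())
im=vision.get_image("scene");cv2.imwrite("pics/final.png",im[:,:,::-1])
E
```

```text
21.4667 [ 517.6 -373.4  133.8] 39.91028569749957 [-0.4  0.4 -1.8] 0.0018325107421022276
```

View pics/final.png

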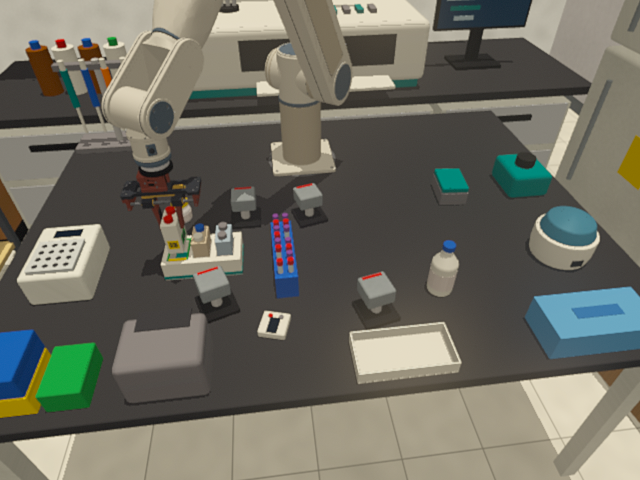

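The final view shows the cassette still held over the green-framed slot at about (175,240), yellow label toward the frame's yellow end. Nothing else has moved. Handing in.

```bash
python3 -c "
from workcell import order; print(order.close_job())"
```

```text
the job is handed in; nothing more can be done
None
```

I gripped the cassette and showed first its green and then its yellow label to the window of the leftmost reader. Each was square to the window, about 25 mm away and held for over a second. I then carried the cassette over the rack with its underside about 170 mm up. I handed the job in at about 21.5 s, still holding it over the empty green-framed slot, yellow label at the yellow end.

My last checks showed:
- **Position:** the arm was still and the tool was at (517.6, -373.4). The cassette's underside was about 73 mm above the table, roughly 15 mm over the frame. Its yaw was about -1°, matching the frame.
- **Grip and contact:** the grip width was 39.9 mm, and the wrist force was only the cassette's weight. In the last picture nothing else had moved.
- **Disagreement along the slot:** the cameras differed by about 1.5–2 mm on where the slot lies lengthwise, with the wrist view putting it nearer the robot. I took a value in between.
- **Possible tilt:** the wrist view also hinted at about 1° of sideways tilt of the cassette. The scene view did not show it, so I put it down to calibration and left it.

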